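Back a weld positioner off one ratchet notch

TASK

The weld positioner on the bench has been indexed one notch too far: with a fingertip, lift its ratchet pawl out of the wheel by the red thumb tab and tip it right over until it lies back on its rest pin. Then push the wheel backward by its topmost black knob (the knob travels over the top, toward the pawl's side) by one notch and no more, tip the pawl back so that it drops into that next notch, and leave the wheel pushed back so that the tooth rests against the pawl, with nothing touching them. Only push with the outside of the fingers - do not pinch the tab or the knob - and leave the loose tools and parts where they stand.

Things in the scene. Friction and masses are not known exactly. Their poses are not given: they have to be found in the camera images.
- positioner: Green and steel indexing positioner, bolted down; base plate 200 x 270 x 12 mm. Origin on the table right under the spindle, in the mid plane of the ratchet wheel. z up; x along the level spindle from the wheel toward the knobs (away from the robot, turned up to 0.3 rad either way); y from the spindle to the pawl's side. Green bearing block behind the wheel at x -32 to -82 mm, up to z 172.
- wheel (a joint): Turn of ratchet wheel, knobs and chuck, rad; grows backward (top toward positioner +y). One notch is 0.524. Starts -0.12 to 0. A tooth bears on the lowered pawl at about 0.01, the next at 0.53: the pawl blocks further backward turning. Past 0.53 the pawl would drop a notch too far, so stop at 0.3 to 0.5 before lowering it. Takes about 4 N at a knob (more when fast); stays where left.
- pawl (a joint): Swing of the brass-coloured pawl about its pivot, rad: about 0 down in a notch (to 0.03 on the slope near its root, 0.12 on a tooth tip); grows as it lifts off the wheel; 1.08 lying back on the rest pin. Its weight (about 220 g) drops it into the wheel when let go below about 0.55 and over onto the rest pin above about 0.7. Lifting takes about 1 N at the tab.
- spindle_axis (a point): Centre of the ratchet wheel on the spindle axis, 130 mm above the table; fixed. Wheel 128 mm diameter over its 12 teeth (10 mm high), 14 mm thick (positioner x -7 to 7), so its top edge is 194 mm above the table. On the same spindle, at positioner x -86 to -190 mm, a chuck of 50 mm radius with a tube.
- pawl_pivot (a point): Pivot axis of the pawl in the wheel's mid plane: 97 mm to positioner +y of spindle_axis and 3.5 mm above it; fixed. The green pawl post stands behind the pawl at positioner x -30 to -20 mm; its rest arm reaches 40 mm to +y of the pivot and 57 mm above it. The rest pin (10 mm) and a bolt head reach out to x 6 and 15 mm.
- pawl_tab (a point): Centre of the red thumb tab, a plate 24 mm along the spindle, 10 mm thick, 38 mm tall, that turns with the pawl about the pivot. Pawl down: 36 mm to positioner -y of the pivot and 82 mm above it, 215 mm above the table (its top 234), nearly upright, top leaning 12 degrees to -y. Pawl on the rest pin: 55 mm to +y of the pivot and 70 mm above it, top leaning 50 degrees to +y. In the wheel's mid plane.
- top_knob (a point): Centre of the topmost black knob, an egg-like ball 31 mm across in the turning direction, else 23 mm, on an 11 mm rod; 115 mm from the spindle axis, 42 mm to positioner +x of the wheel's mid plane. At wheel 0 its rod leans 25 degrees from upright to positioner -y; one notch back, 5 degrees to +y. Two more knobs at 120 degrees round the hub.
- hammer: Loose hammer, 260 mm long, lying; to be left alone.
- wire_brush: Loose brush, 180 mm long, lying; to be left alone.
- steel_block: Loose bright metal block 40 x 40 x 50 mm high; to be left alone.
- carton: Loose small orange carton 50 x 35 x 75 mm high; to be left alone.
- rod_cup: Loose metal cup, 52 mm diameter, 75 mm high, electrodes in it up to 135 mm; to be left alone.
- pliers: Loose pliers with red handles, 160 mm long, lying; to be left alone.
- offcut: Loose upright tube offcut, 48 mm diameter, 45 mm high; to be left alone.
- water_bottle: Loose clear bottle, 66 mm diameter, 189 mm high; to be left alone.

How it is judged:
By the outcome, as a careful person would: the job done as asked, in the order asked, and still so for the second after the job is handed in, with the robot touching nothing.
It also fails if it takes over 64 s, if anything falls off the work surface, if the arm or the gripper's body presses on something with over 40 N, if the wrist force passes 120 N, or if a joint passes its speed limit or range.

ROBOT

A 7-joint arm with a two-finger parallel gripper is mounted at the origin on the work surface. World frame = base frame: x ahead of the robot, y to its left, z up, the work surface at z = 0. Lengths are in m, angles in rad, forces in N, time in s.
With the tool pointing down it reaches from about 0.35 to 0.9 m from the base axis. Payload 8.1 kg.
Tool frame: the origin (TCP) lies midway between the tips of the shut fingers; the grasp point (between the pads) lies 19 mm behind it (bot.pinch_z is the distance from the TCP to the grasp point, in m); z points along the fingers, y is the line along which they close (so a half turn about z gives the same grasp; the last joint's range is limited). The gripper opens to 85 mm and grips with 20 to 120 N. Pads are 22 mm wide; open, the fingers measure 114 mm over their backs; the gripper's body (76 mm by 85 mm) begins 54 mm behind the grasp point. The pads swing forward as they close: fully open they stand 13 mm farther back than shut.
Start: joints at [-1.38, 0.434, 0.025, 1.573, -0.012, 1.134, -0.075], TCP at [0.181, 0.598, 0.231] pointing down, gripper open.
Joint ranges: [-2.62, 2.62], [-0.44, 2.09], [-1.27, 1.32], [0.08, 2.57], [-1.32, 4.46], [0.12, 2], [-2.74, 2.74]. Speed limits (rad/s): [2.22, 2.22, 3.01, 3.01, 3.14, 3.14, 3.14].

INTERFACE

Orientations are given as a rotation vector (axis times angle).
In Python, from workcell import bot gives the robot as it stands. Calls block until the motion is done:
- bot.movep(position, orientation): joint-space move of the TCP to a pose.
- bot.move_linear(position, ori=None, max_speed=0.15, contact_N=None): straight line of the TCP; ori=None keeps the orientation; max_speed is the mean speed in m/s. With contact_N (N) it stops when the force on the tool has changed by that much, and returns True; else False.
- bot.movej(angles): joint-space move.
- bot.command_gripper(opening): opening from 0.0 (shut) to 1.0 (fully open); the grip force is fixed at half the most; returns when the fingers have stopped.
- bot.wait(seconds).
- bot.ik(position, orientation): joint angles nearest the present ones, or None.
- bot.state(): the state.
- bot.camera(name): name is "side" or "top" or "wrist"; returns a dict with "img" (480x640x3 uint8, red, green, blue), "intrinsics" (3x3 intrinsics, pixels), "pose" (4x4, takes a point from camera to world coordinates). Camera axes: x right, y down, z forward; pixel columns grow to the right and rows downward; lengths in m; the calibration is good to about 2 mm. A picture is of the moment at which its call begins. There is no depth.
A pose or a line that the arm cannot do raises bot.IKError and nothing moves.
- bot.job_done(): hands the job in; it is judged then, once.
Trained networks look in a picture, given as the dict that the camera call returned (one of the last four; its "shot" number tells which), for a name from the list of things; names that differ only in an ending like _2 or _b are one class to them, and where a whole thing is asked for, a point or a joint stands for the part that bears it (a point fixed in the world has none). Each returns a list of dicts, best first, with "p" (0 to 1); they miss things now and then, are a little off and sometimes report something else, mostly with a low value. They report only what shows in the picture. A call takes as long as a camera call.
- bot.silhouettes(picture, label): "mask" (480x640 bool, what is visible of it) and "extent" ([left, top, width, height] in pixels, round what is visible of it).
The state is a dict: "time_s": time; "joint_pos": joint angles; "qvel": joint speeds; "tau": joint torques, N m; "position": TCP position; "tool_rot": TCP orientation; "contact_force": force on the tool from outside, world axes, zero at the start; "torque": the same for the moment, N m; "width": opening from 0.0 (shut) to 1.0 (fully open); "grip_force": force on a finger pad.
Only numpy, scipy, OpenCV 4.12 (cv2) and the standard library are available. Lean on these libraries where they do the work, as an engineer would, in place of code of your own. Each camera call takes 0.05 s, during which the arm holds its last target. There are 200 camera calls.

## Working session

There is one attempt and no reset: what is moved stays moved. The work goes in short steps, each a Python script; the robot and the scene stay as the last script left them, time stands still between calls to the robot, and variables do not carry over. Pictures are saved under pics/ and viewed, at most 10 in all, crops included, and the job is handed in when it is done.

```bash
mkdir -p pics; ls; python3 - <<'E'
from workcell import bot
import cv2,numpy as np
ims=[]
for n in("top","side"):
    c=bot.camera(n); cv2.imwrite(f"pics/{n}0.png",c["img"][:,:,::-1])
    print(n,c["intrinsics"].round(1).tolist(),c["pose"].round(3).tolist())
    for l in("positioner","wheel","pawl","pawl_tab","top_knob"):
        for d in bot.silhouettes(c,l)[:3]:
            m=d["mask"];ys,xs=np.nonzero(m); print(n,l,round(d["p"],2),d["extent"],xs.mean().round(1),ys.mean().round(1))
s=bot.state();print(s["time_s"],s["position"],s["tool_rot"])
E
```

```text
pics
top [[474.2, 0.0, 318.5], [0.0, 474.2, 242.1], [0.0, 0.0, 1.0]] [[0.01, -0.988, 0.152, 0.419], [-0.999, -0.015, -0.035, 0.052], [0.037, -0.152, -0.988, 1.06], [0.0, 0.0, 0.0, 1.0]]
top positioner 0.89 [249.4, 209.6, 123.4, 138.4] 310.4 278.5
top wheel 0.71 [257.5, 206.2, 103.8, 139.0] 323.9 276.6
top wheel 0.2 [273.3, 147.7, 32.7, 74.0] 291.9 181.6
top pawl 0.64 [268.6, 235.4, 34.5, 20.8] 285.9 246.1
top pawl 0.15 [197.6, 311.6, 28.2, 26.0] 212.9 323.0
top pawl_tab 0.63 [269.2, 235.5, 31.2, 15.9] 286.3 246.0
top top_knob 0.74 [258.3, 208.9, 100.9, 139.0] 323.0 276.8
side [[566.3, 0.0, 319.4], [0.0, 566.3, 236.3], [0.0, 0.0, 1.0]] [[0.899, -0.334, 0.284, 0.251], [-0.438, -0.682, 0.585, -0.631], [-0.002, -0.65, -0.76, 1.014], [0.0, 0.0, 0.0, 1.0]]
side positioner 0.98 [222.6, 194.3, 136.4, 170.6] 293.6 283.9
side wheel 0.98 [225.0, 206.7, 130.4, 98.0] 291.8 264.7
side pawl 0.62 [287.2, 195.1, 19.5, 33.5] 298.9 213.8
side pawl 0.16 [221.2, 194.8, 140.4, 167.6] 293.8 283.8
side pawl_tab 0.58 [288.6, 196.3, 18.3, 34.3] 299.1 213.8
side top_knob 0.88 [224.4, 206.0, 129.6, 99.4] 290.0 265.7
0.6 [0.18098566 0.5982461  0.23133832] [4.59802154e-01 3.10773700e+00 1.46387524e-04]
```

View pics/top0.png

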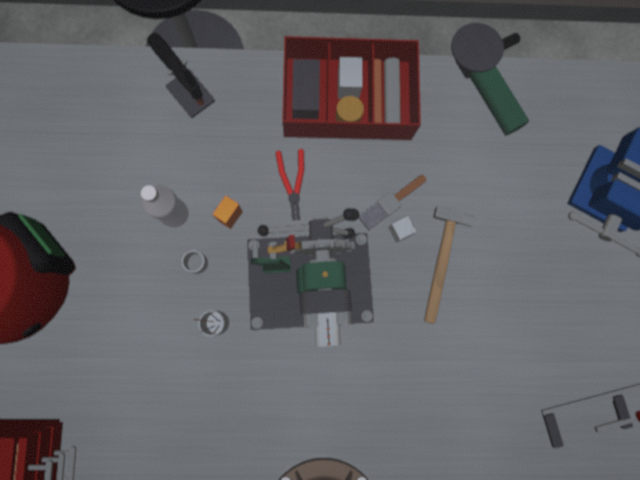

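View pics/side0.png

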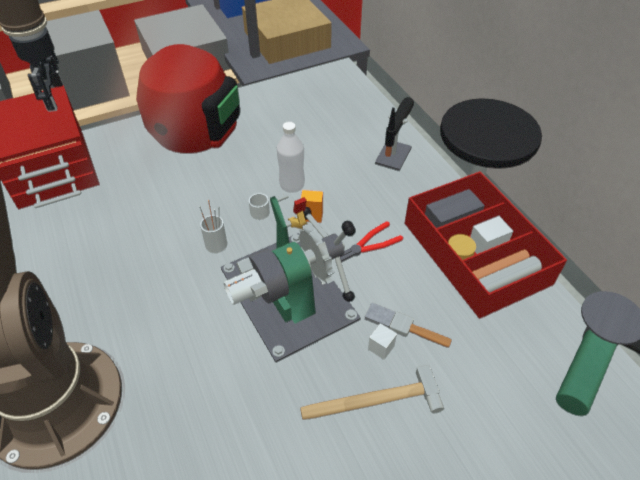

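```bash
cat > h.py <<'E'
from workcell import bot
import cv2,numpy as np
from scipy.optimize import least_squares
def proj(c,P):
    T=np.linalg.inv(c["pose"]);q=(T[:3,:3]@np.atleast_2d(P).T).T+T[:3,3]
    q=(c["intrinsics"]@q.T).T; return q[:,:2]/q[:,2:]
def W(p,L): # positioner->world
    L=np.atleast_2d(L);c,s=np.cos(p[2]),np.sin(p[2])
    return np.c_[p[0]+c*L[:,0]-s*L[:,1],p[1]+s*L[:,0]+c*L[:,1],L[:,2]]
def tabL(t): a=np.arctan2(-36,82)+t; return [0,.097+.08955*np.sin(a),.1335+.08955*np.cos(a)]
def knobL(w): a=np.radians(-25)+w; return [.042,.115*np.sin(a),.13+.115*np.cos(a)]
def blob(m,near,r):
    M=np.zeros_like(m);x,y=near;M[y-r:y+r+1,x-r:x+r+1]=m[y-r:y+r+1,x-r:x+r+1]
    n,l,s,c=cv2.connectedComponentsWithStats(M.astype(np.uint8))
    i=1+np.argmax(s[1:,4]);return c[i],s[i]
def red(im): im=im.astype(int);return (im[...,0]>90)&(im[...,1]<60)&(im[...,2]<60)
def dark(im): return im.max(2)<55
E
python3 - <<'E'
from h import *
t=bot.camera("top");s=bot.camera("side")
o={}
for n,c,tb,kn in(("t",t,(292,243),(351,214)),("s",s,(299,207),(349,228))):
    o[n]=[blob(red(c["img"]),tb,14),blob(dark(c["img"]),kn,13)]
    print(n,o[n])
bolts=np.array([[253,247],[361,239],[368,315],[257,323]],float)
def f(v):
    p=v[:3];r=[]
    for n,c in(("t",t),("s",s)):
        r+=list((proj(c,W(p,[tabL(0.01),knobL(v[3])]))-[o[n][0][0],o[n][1][0]]).ravel())
    b=proj(t,W(p,[[x,y,.016] for x,y in((0,v[4]),(0,v[4]-.2),(-.16,v[4]-.2),(-.16,v[4]))]))
    d=np.r_[b[1]-b[0],b[2]-b[3]]-np.r_[bolts[1]-bolts[0],bolts[2]-bolts[3]]
    u=(b[1]-b[0])/np.linalg.norm(b[1]-b[0]);n=np.array([-u[1],u[0]])
    e=bolts[1]-bolts[0]+bolts[2]-bolts[3]
    return np.r_[r,(e@n)/2]
q=least_squares(f,[.5,.05,0,-.06,.1]);print(q.x.round(4),q.fun.round(1))
np.save("pose.npy",q.x[:4])
C=s["img"][170:320,200:400];cv2.imwrite("pics/z.png",cv2.resize(C,None,fx=4,fy=4,interpolation=2)[:,:,::-1])
E
```

```text
t [(array([291.54545455, 241.37878788]), array([288, 236,   7,  12,  66], dtype=int32)), (array([350.68333333, 214.30833333]), array([344, 209,  14,  11, 120], dtype=int32))]
s [(array([299.41, 204.7 ]), array([294, 198,  12,  15, 100], dtype=int32)), (array([348.08928571, 228.625     ]), array([342, 222,  13,  14, 112], dtype=int32))]
[ 0.5532  0.0103  0.0816 -0.0059  3.0528] [-0.6  0.9  0.7 -0.9 -0.3  0.7  0.3 -0.8 -0.7]
```

View pics/z.png

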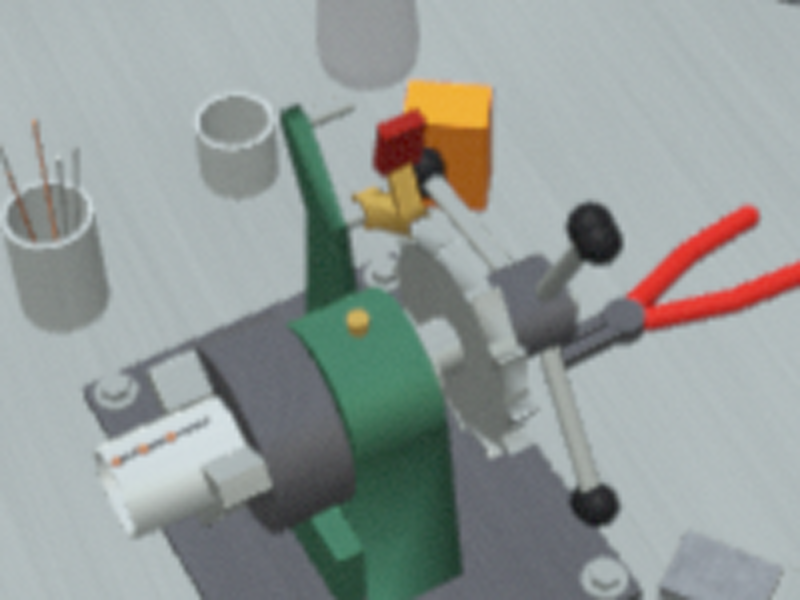

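```bash
cat >> h.py <<'E'
try: p=np.load("pose.npy")
except Exception: p=None
def ori():
    d=-p[2]/2; return np.pi*np.array([np.sin(d),np.cos(d),0])
def G(L): return W(p,L)[0]
def st(): s=bot.state();print(round(s["time_s"],1),W2(s["position"]).round(4),s["contact_force"].round(1) if hasattr(s["contact_force"],"round") else s["contact_force"])
def W2(P):
    c,s=np.cos(p[2]),np.sin(p[2]);d=np.array(P)-[p[0],p[1],0];return np.array([c*d[0]+s*d[1],-s*d[0]+c*d[1],d[2]])
E
python3 - <<'E'
from h import *
s=bot.state()
P=np.array(s["position"]);P[2]=.42
bot.move_linear(P,max_speed=.2); bot.command_gripper(0.0)
bot.movep(G([0,.015,.34]),ori()); st()
bot.move_linear(G([0,.015,.214]),max_speed=.15,contact_N=8); st()
r=bot.move_linear(G([0,.075,.214]),max_speed=.05,contact_N=12); st();print(r)
c=bot.camera("side");C=c["img"][130:280,200:400];cv2.imwrite("pics/a.png",cv2.resize(C,None,fx=4,fy=4,interpolation=2)[:,:,::-1])
E
```

```text
5.0 [2.00e-04 1.61e-02 3.40e-01] [ 0.4  0.8 -1.1]
6.0 [0.0006 0.0149 0.2148] [-0.3 -0.7 -0.4]
7.3 [-0.      0.0746  0.214 ] [ 0.4 -0.2  0. ]
False
```

View pics/a.png

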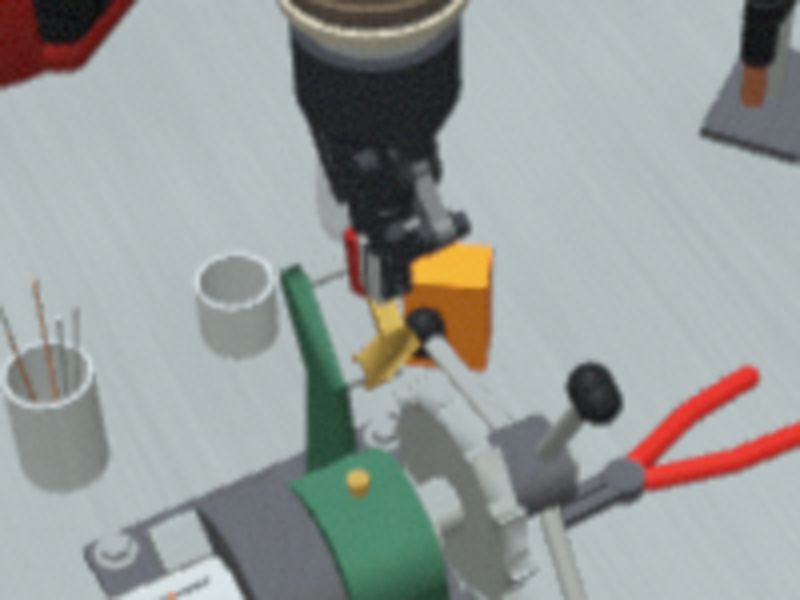

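The finger is holding the tab raised (tab at crop (352,262)) with the pawl off the wheel, so I'm carrying on over the top.

```bash
python3 - <<'E'
from h import *
r=bot.move_linear(G([0,.118,.214]),max_speed=.05,contact_N=12); st();print(r)
bot.wait(.3)
bot.move_linear(G([0,.09,.214]),max_speed=.1)
bot.move_linear(G([0,.06,.30]),max_speed=.2)
bot.move_linear(G([0.03,-.10,.30]),max_speed=.2); st()
c=bot.camera("side");C=c["img"][130:280,200:400];cv2.imwrite("pics/b.png",cv2.resize(C,None,fx=4,fy=4,interpolation=2)[:,:,::-1])
print(proj(c,W(p,[tabL(1.08),tabL(0),knobL(p[3] if len(p)>3 else 0)])).round(1)); 
E
```

```text
8.4 [0.     0.1176 0.214 ] [-0.3 -0.7  0.7]
False
10.7 [ 0.03   -0.0984  0.2994] [-0.8  0.7  0.4]
[[277.6 182. ]
 [299.3 205.8]
 [348.4 227.8]]
```

View pics/b.png

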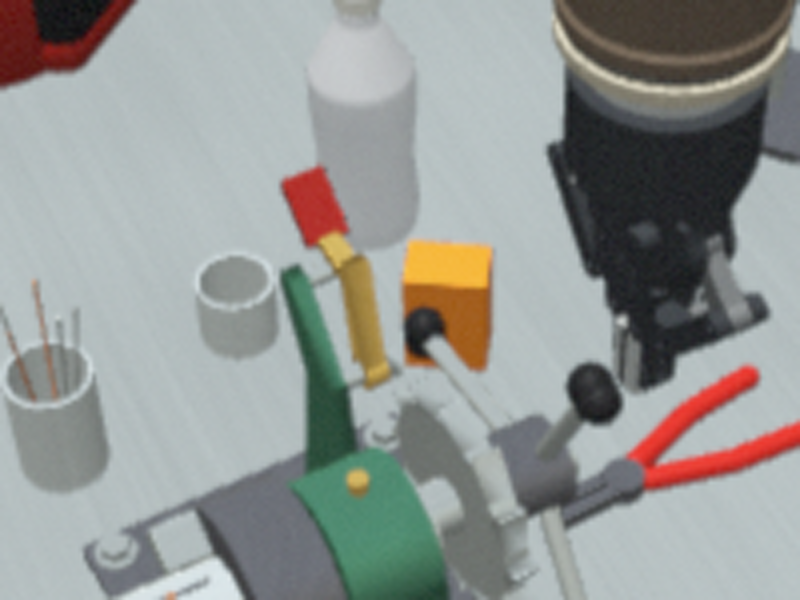

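Pawl lies on its rest pin: the tab is at side pixel (278,181), predicted (277.6,182). The knob is unchanged. Next is the knob push.

```bash
cat >> h.py <<'E'
def wheel(guess):
    c=bot.camera("side");g=proj(c,W(p,knobL(guess)))[0]
    k,s=blob(dark(c["img"]),tuple(g.astype(int)),12)
    q=least_squares(lambda w:proj(c,W(p,knobL(w[0])))[0]-k,[guess]);print("wheel",q.x.round(3),q.fun.round(1),k.round(1),s[4])
    return c
E
python3 - <<'E'
from h import *
bot.move_linear(G([.042,-.108,.30]),max_speed=.2)
wheel(0)
bot.move_linear(G([.042,-.108,.226]),max_speed=.15,contact_N=8); st()
print(bot.move_linear(G([.042,-.045,.226]),max_speed=.04,contact_N=20)); st()
bot.move_linear(G([.042,-.085,.226]),max_speed=.15)
bot.move_linear(G([.042,-.12,.30]),max_speed=.2);st()
c=wheel(.3)
C=c["img"][130:280,200:400];cv2.imwrite("pics/c.png",cv2.resize(C,None,fx=4,fy=4,interpolation=2)[:,:,::-1])
E
```

```text
wheel [-0.018] [ 0.7 -0.4] [348.  228.8] 98
11.7 [ 0.0423 -0.1081  0.2267] [ 0.7 -0.6  0.6]
True
12.7 [ 0.0424 -0.0712  0.2277] [ 0.8 -1.5  2.3]
13.5 [ 0.042  -0.1192  0.2997] [-0.7 -0.1 -0.6]
wheel [0.112] [ 1.4 -0.9] [343.4 222.5] 13
```

View pics/c.png

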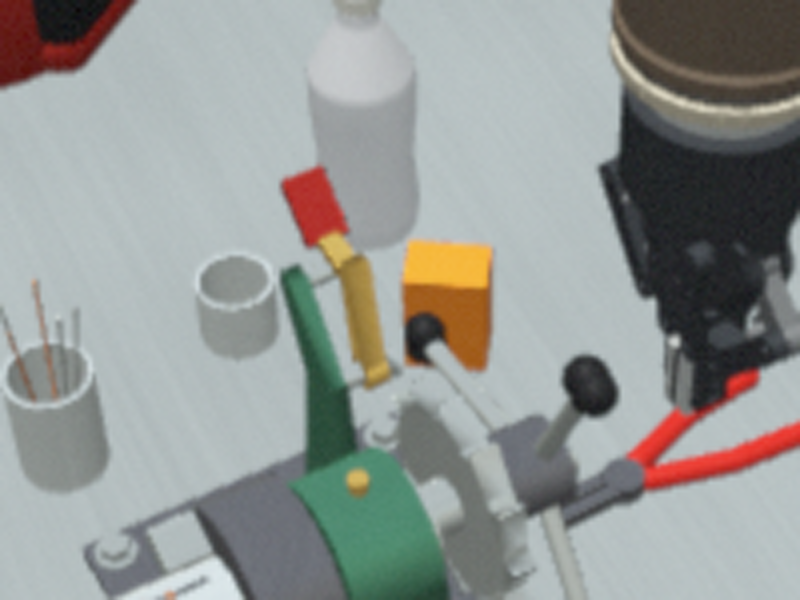

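The knob moved only slightly, to side pixel (347,226), because the force stop tripped on first contact. I'll continue slower with a higher limit.

```bash
python3 - <<'E'
from h import *
bot.move_linear(G([.042,-.085,.226]),max_speed=.15)
for y in(-.06,-.048):
    print(bot.move_linear(G([.042,y,.226]),max_speed=.025,contact_N=30)); st()
bot.move_linear(G([.042,-.085,.226]),max_speed=.15)
bot.move_linear(G([.042,-.12,.30]),max_speed=.2);st()
c=wheel(.3)
C=c["img"][130:280,200:400];cv2.imwrite("pics/d.png",cv2.resize(C,None,fx=4,fy=4,interpolation=2)[:,:,::-1])
for w in(.1,.2,.3,.4):print(w,(proj(c,W(p,knobL(w)))[0]-[200,130])*4)
E
```

```text
False
15.4 [ 0.0423 -0.0649  0.2286] [ -4.4 -13.7  16. ]
False
16.0 [ 0.0428 -0.0494  0.227 ] [ 1.5 -5.6  5. ]
17.0 [ 0.0421 -0.1188  0.2996] [-0.5  0.1 -0.7]
wheel [0.226] [ 0.6 -0.4] [340.6 216.4] 88
0.1 [580.63298251 368.77812067]
0.2 [568.08429511 348.82007694]
0.3 [555.25876397 330.28160633]
0.4 [542.32278431 313.37897158]
```

View pics/d.png

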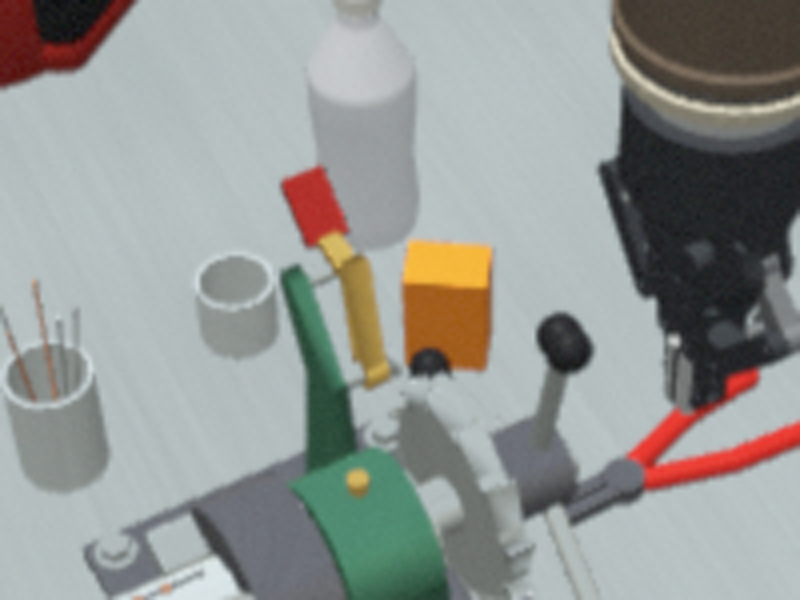

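Wheel is now about 0.226, with the knob at side pixel (340.6,216). The finger-to-knob offset is 25 mm, so 0.4 needs TCP y ≈ -0.030.

```bash
python3 - <<'E'
from h import *
bot.move_linear(G([.042,-.075,.228]),max_speed=.15)
print(bot.move_linear(G([.042,-.030,.228]),max_speed=.025,contact_N=30)); st()
bot.move_linear(G([.042,-.085,.228]),max_speed=.15)
bot.move_linear(G([.042,-.12,.30]),max_speed=.2);st()
wheel(.4)
E
```

```text
False
19.7 [ 0.0421 -0.0301  0.2281] [ 1.4 -4.5  3.8]
20.8 [ 0.0422 -0.1186  0.2998] [ 0.4  0.7 -1.3]
wheel [0.398] [ 0.3 -0.2] [335.3 208.7] 93
```

```bash
python3 - <<'E'
from h import *
bot.move_linear(G([0,.06,.31]),max_speed=.25)
bot.move_linear(G([0,.207,.30]),max_speed=.25)
print(bot.move_linear(G([0,.207,.203]),max_speed=.15,contact_N=8)); st()
print(bot.move_linear(G([0,.108,.203]),max_speed=.05,contact_N=15)); st()
bot.wait(.3)
bot.move_linear(G([0,.16,.205]),max_speed=.15)
bot.move_linear(G([0,.16,.31]),max_speed=.2)
bot.move_linear(G([0.03,-.12,.30]),max_speed=.25); st()
c=wheel(.4);print(proj(c,W(p,[tabL(0.02),tabL(.12)])).round(1),blob(red(c["img"]),(299,205),14))
C=c["img"][130:280,200:400];cv2.imwrite("pics/e.png",cv2.resize(C,None,fx=4,fy=4,interpolation=2)[:,:,::-1])
E
```

```text
False
23.3 [0.0007 0.2065 0.2039] [0.3 0.7 0.3]
True
24.1 [0.0003 0.1832 0.2039] [-0.5  2.2  2.8]
26.6 [ 0.0301 -0.1185  0.2997] [-0.2 -0.   0.5]
wheel [0.394] [ 0.5 -0.4] [335.3 209. ] 88Traceback (most recent call last):
  File "<stdin>", line 10, in <module>
  File "h.py", line 15, in blob
    i=1+np.argmax(s[1:,4]);return c[i],s[i]
        ~~~~~~~~~^^^^^^^^^
    return _wrapfunc(a, 'argmax', axis=axis, out=out, **kwds)
    return bound(*args, **kwds)
ValueError: attempt to get argmax of an empty sequence
```

```bash
python3 - <<'E'
from h import *
c=wheel(.4);print(blob(red(c["img"]),(278,182),14),proj(c,W(p,[tabL(1.08)])))
C=c["img"][130:280,200:400];cv2.imwrite("pics/e.png",cv2.resize(C,None,fx=4,fy=4,interpolation=2)[:,:,::-1])
E
```

```text
wheel [0.396] [ 0.4 -0.3] [335.3 208.8] 89
(array([277.85616438, 180.95890411]), array([271, 173,  15,  18, 146], dtype=int32)) [[277.63836449 182.00496713]]
```

View pics/e.png

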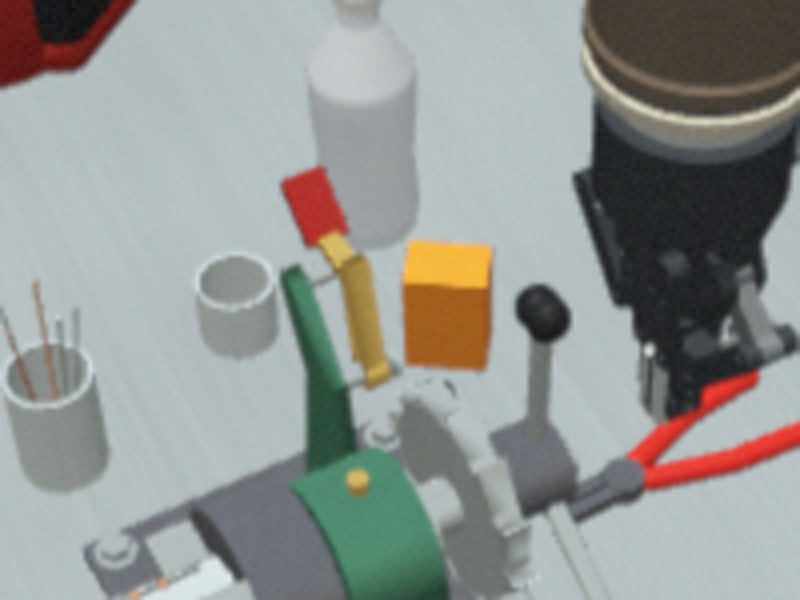

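The pawl is still on its pin (tab at (278,181)) and the wheel is at 0.396, so only the first-touch spike tripped the stop. I'll retry with a softer approach and a higher limit.

```bash
python3 - <<'E'
from h import *
bot.move_linear(G([0,.06,.31]),max_speed=.25)
bot.move_linear(G([0,.207,.30]),max_speed=.25)
print(bot.move_linear(G([0,.207,.203]),max_speed=.15,contact_N=8))
a=bot.move_linear(G([0,.178,.203]),max_speed=.03,contact_N=30);st()
b=False if a else bot.move_linear(G([0,.108,.203]),max_speed=.04,contact_N=30); print(a,b);st()
bot.wait(.3)
bot.move_linear(G([0,.207,.205]),max_speed=.15)
bot.move_linear(G([0,.207,.31]),max_speed=.2)
bot.move_linear(G([0.03,-.12,.30]),max_speed=.3); st()
c=wheel(.4);print(proj(c,W(p,[tabL(0.02),tabL(.12)])).round(1))
for g in((299,205),(278,182)):
    try: print(blob(red(c["img"]),g,14))
    except Exception as e: print("none",g)
C=c["img"][130:280,200:400];cv2.imwrite("pics/f.png",cv2.resize(C,None,fx=4,fy=4,interpolation=2)[:,:,::-1])
E
```

```text
False
30.3 [0.0003 0.1819 0.2046] [-5.2 11.6 12.7]
False True
30.9 [0.0007 0.1795 0.2068] [-0.3  3.4  4.5]
33.4 [ 0.0301 -0.1182  0.2995] [0.  0.2 0.2]
wheel [0.399] [ 0.3 -0.3] [335.3 208.7] 90
[[298.9 205.1]
 [296.7 201.3]]
none (299, 205)
(array([277.77702703, 180.93918919]), array([271, 173,  15,  18, 148], dtype=int32))
```

The gripper's finger backs slope outward, so they wedge the tab's end corner down (force on the tool is +y/+z). I'll turn the gripper 90° and tilt the fingertip under the tab, so the flat finger side pushes it up and over.

```bash
python3 - <<'E'
from h import *
from scipy.spatial.transform import Rotation as Ro
t=np.radians(25);best=None
bot.move_linear(G([0.01,.06,.33]),max_speed=.3)
q0=np.array(bot.state()["joint_pos"])
for s in(1,-1):
    z=np.array([0,-np.sin(t),-np.cos(t)]);y=np.array([s,0,0.]);x=np.cross(y,z)
    o=(Ro.from_rotvec([0,0,p[2]])*Ro.from_matrix(np.c_[x,y,z])).as_rotvec()
    j=bot.ik(G([0,.21,.34]),o);j2=bot.ik(G([0,.10,.207]),o)
    if j is None or j2 is None: print(s,"none");continue
    d=np.abs(np.array(j)-q0).max();print(s,np.round(j,2),d)
    if best is None or d<best[0]:best=(d,o)
o=best[1]
bot.movep(G([0,.21,.34]),o);st()
bot.move_linear(G([0,.21,.205]),max_speed=.15,contact_N=10);st()
a=bot.move_linear(G([0,.175,.205]),max_speed=.03,contact_N=30);st()
b=None if a else bot.move_linear(G([0,.104,.207]),max_speed=.05,contact_N=30); print(a,b);st()
c=bot.camera("side")
C=c["img"][130:280,200:400];cv2.imwrite("pics/g.png",cv2.resize(C,None,fx=4,fy=4,interpolation=2)[:,:,::-1])
for g in((299,205),(278,182)):
    try: print(blob(red(c["img"]),g,14))
    except Exception as e: print("none",g)
E
```

```text
1 [-1.27  0.54  0.94  1.46 -0.01  1.48 -0.29] 1.933618604071034
-1 [-0.91  0.42  0.31  1.43  0.25  1.53  2.58] 0.9341479952051295
35.1 [0.0006 0.2075 0.3401] [ 1.  -1.1  0.1]
36.1 [0.0005 0.2099 0.2059] [-0.2  0.4  1. ]
37.5 [-0.      0.1751  0.2049] [ 0.4  0.9 -0.8]
False False
39.0 [0.     0.1044 0.207 ] [ 0.5  0.2 -0.4]
(array([298.28467153, 203.10218978]), array([293, 196,  12,  15, 137], dtype=int32))
none (278, 182)
```

View pics/g.png

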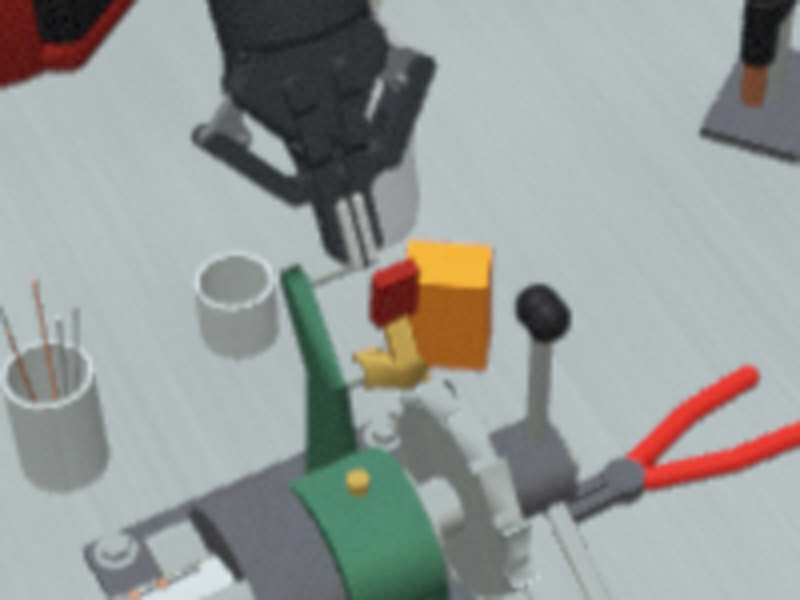

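The pawl has dropped (tab at side (298,203)) with the wheel still at about 0.4. Now I retreat and push the knob until the tooth bears on the pawl.

```bash
python3 - <<'E'
from h import *
bot.move_linear(G([0,.19,.215]),max_speed=.2)
bot.move_linear(G([0,.17,.34]),max_speed=.3)
bot.movep(G([.042,-.09,.33]),ori())
bot.move_linear(G([.042,-.075,.229]),max_speed=.2,contact_N=10)
bot.move_linear(G([.042,-.036,.229]),max_speed=.08,contact_N=15);st()
for i in range(2):
    r=bot.move_linear(G([.042,-.002,.229]),max_speed=.02,contact_N=16);print(r);st()
    if bot.state()["position"] is not None and W2(bot.state()["position"])[1]>-.019: break
bot.move_linear(G([.042,-.07,.229]),max_speed=.15)
bot.move_linear(G([.042,-.14,.30]),max_speed=.25)
c=wheel(.5);print(blob(red(c["img"]),(299,205),14),proj(c,W(p,[tabL(0.0),tabL(.05)])).round(1));st()
E
```

```text
42.6 [ 0.042  -0.0359  0.2291] [ 0.   0.2 -0.4]
True
43.8 [ 0.0423 -0.0144  0.2296] [-0.  -2.2  1.6]
wheel [0.532] [ 0.3 -0.3] [331.  203.8] 83
(array([300.20155039, 206.17054264]), array([294, 199,  13,  15, 129], dtype=int32)) [[299.3 205.8]
 [298.2 203.9]]
44.9 [ 0.0421 -0.1376  0.2989] [-0.3  0.7 -0.4]
```

```bash
python3 - <<'E'
from h import *
bot.move_linear(G([.042,-.07,.229]),max_speed=.25)
bot.move_linear(G([.042,-.022,.229]),max_speed=.08,contact_N=15)
print(bot.move_linear(G([.042,-.006,.229]),max_speed=.012,contact_N=18));st()
bot.move_linear(G([.042,-.07,.229]),max_speed=.15)
bot.move_linear(G([.042,-.14,.32]),max_speed=.25)
c=wheel(.53);print(blob(red(c["img"]),(299,205),14)[0]);st()
C=c["img"][130:280,200:400];cv2.imwrite("pics/i.png",cv2.resize(C,None,fx=4,fy=4,interpolation=2)[:,:,::-1])
E
```

```text
True
47.3 [ 0.0419 -0.0146  0.229 ] [ 1.3 -2.7  1. ]
wheel [0.529] [ 0.3 -0.3] [331.1 203.8] 86
[300.18253968 206.11111111]
48.5 [ 0.042  -0.1377  0.3187] [ 0.2 -0.1 -0.9]
```

View pics/i.png

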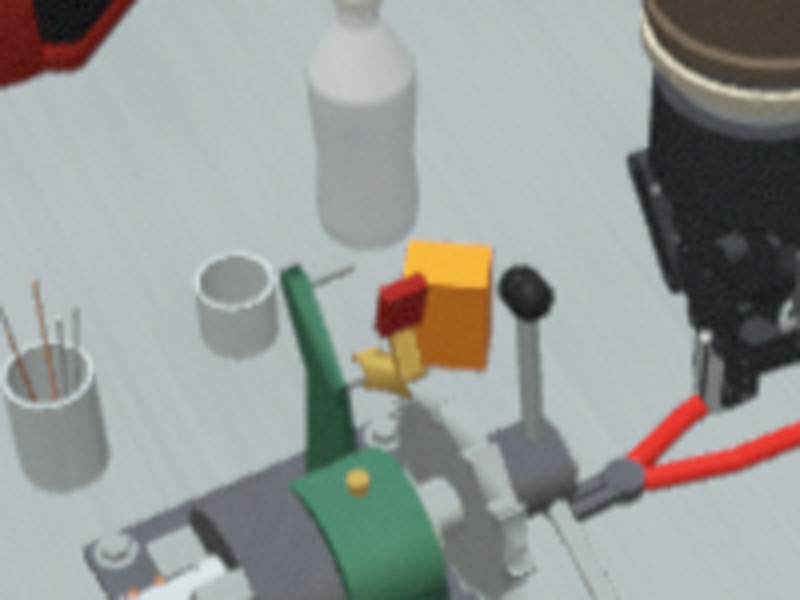

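The pawl is down in the notch (tab at side (300,206)). The wheel stopped at the same place on both presses, about 0.53, with the knob at (331,204), and the robot is clear. Handing in.

```bash
python3 -c "
from workcell import bot
print(bot.job_done())"
```

```text
the job is handed in; nothing more can be done
None
```

The job is handed in at about 48.5 s: the wheel is back one notch at about 0.53 rad, the pawl is down in that notch with the tooth against it, the robot is clear, and no loose part was touched; two attempts to tip the pawl back stalled before the third worked.

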